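# Load a label roll on the unwinder's braked spindle

### The job

Put the new roll of labels on the leaning spindle of the bench unwinder. Slide it down gently and turn it until the two dogs of the brake hub drop into the notches of its core, so that the roll sits fully home on the hub, then let go. Leave the other things on the bench standing where they are.

Things in the scene. Friction and masses are not known exactly. Their poses are not given: they have to be found in the camera images.
- label_roll: The new roll of labels: plain white paper roll 56 mm in diameter, 80 mm long, on a grey core tube that stands 6 mm out of the paper at both ends (92 mm overall, bore 26 mm); 0.15 to 0.31 kg. It starts upright on the bench on one end of its core. Origin: its centre, 46 mm from either end; z: along its axis. Grip it across the paper; on the spindle it may be let go, gripped and turned again
- roll_notch (a point): One of the notches of the core, at the roll's +x, in its end at z < 0 (16 mm from the axis). Both ends are alike: the part of the core that stands out of the paper (outside 34 mm) is cut by four notches, 9 mm wide and 6 mm deep, at the roll's +x, +y, -x and -y
- spindle: The fixed steel spindle, 24 mm in diameter, leaning 30 degrees from vertical. Origin: on its axis in the top face of the brake hub, where the core's end rests when the roll is home (the roll's centre is then 46 mm along z). z: along the spindle to its free tip; x: up the slope of the deck, opposite to the lean; y: level
- spindle_tip (a point): The free tip of the spindle, on its axis, 100 mm from its origin. The spindle is straight for 88 mm and tapers over the last 12 mm to a tip about 12 mm across; it stands 8 mm out of a roll that is home
- hub_face (a point): Centre of the brake hub, at the spindle's origin: a metal disc 45 mm in diameter with two square dogs opposite each other, 5 mm wide, 5 mm high, 13 to 21 mm from the axis. Their angle is not measured; the brake holds the hub against 0.6 N m. A roll whose notches miss the dogs rides on them 5 mm short of home; turned up to a quarter turn about the axis, either way, it drops
- unwinder: The bench unwinder, fixed: steel wedge 200 mm wide (along its y), deck 118 mm deep in plan, sloping 30 degrees, 18 mm high at the low edge (its -x side), 86 mm at the high edge. Origin: centre of its underside; z up. Spindle 45 mm to the +y side of the middle; 70 mm to the -y side a thinner guide post (17 mm across) parallel to the spindle, ending 6 mm below the top of a roll that is home
- spent_core: Bystander: the bare grey core tube of the finished roll, 34 mm in diameter, 92 mm high, standing on the bench. Origin: its centre
- pump_bottle: Bystander: a white pump bottle, 62 x 56 mm, 165 mm high. Origin: centre of its underside
- brown_tape: Bystander: a roll of brown packing tape lying flat, 114 mm across, 48 mm high. Origin: centre of its underside

How it is judged:
By the outcome, as a careful person would: the job done as asked, in the order asked, and still so for the second after the job is handed in, with the robot touching nothing.
It also fails if it takes over 59 s, if anything falls off the work surface, if the arm or the gripper's body presses on something with over 40 N, if the wrist force passes 120 N, or if a joint passes its speed limit or range.

### The arm

A 6-joint arm with a two-finger parallel gripper is mounted at the origin on the work surface; the furniture and walls round the work are solid. World frame = base frame: x ahead of the robot, y to its left, z up, the work surface at z = 0. Lengths are in m, angles in rad, forces in N, time in s.
With the tool pointing down it reaches from about 0.35 to 0.775 m from the base axis. Payload 7.3 kg.
Tool frame: the origin (TCP) lies between the finger pads; the fingertips stand 17 mm ahead of it and the grasp point (between the pads) lies 2 mm behind it; z points along the fingers, y is the line along which they close (so a half turn about z gives the same grasp; the last joint's range is limited). The gripper opens to 92 mm and grips with 3 to 60 N. Pads are 19 mm wide; open, the fingers measure 130 mm over their backs; the gripper's body (75 mm by 190 mm) begins 47 mm behind the grasp point.
Start: joints at [0.96, 0.342, 1.524, -0, 1.275, -0.146], TCP at [0.235, 0.469, 0.222] pointing down, gripper open.
Joint ranges: [-2.53, 2.53], [-0.77, 2.02], [0.04, 2.7], [-1, 4.14], [0.28, 2.66], [-3.11, 3.11]. Speed limits (rad/s): [2.57, 2.57, 3.14, 3.14, 3.14, 3.14].

### API

Orientations are given as [roll, pitch, yaw] about the fixed x, y, z axes, in that order (R = Rz(yaw) Ry(pitch) Rx(roll)).
In Python, from cell import robot, optics gives the robot as it stands.
- The arm moves only by the tool play_rows, never from a script. Its argument "rows" is a list of rows, each a list of 7 numbers: the shift along the tool's x, y, z in cm, then the turn, a rotation vector about the tool's x, y, z in rad, then the opening, from 0 (shut) to 1 (fully open). In form: [[tx, ty, tz, wx, wy, wz, grip], ...]. A call has 1 to 20 rows; each row is the pose to reach, as a shift and turn from the pose commanded when the call began, along the tool's axes at that moment; what a row does not reach only later rows make up. A row lasts 1/10 s, in which the tool goes at most 50 mm and 8.59 degrees, less where a joint would pass 70% of its speed; a pose out of reach is approached as far as the arm can. A call with a gripper value outside its range is refused whole. The fingers move at their own pace and stop on an object; "squeeze" is the grip in N (left out, the last holds). Time passes only in rows, so rows that repeat a pose let the fingers close. It gives the time, the measured TCP pose, the force, the opening and the grip force at its end, in the units of the state.
- robot.observe(): the state, without advancing time (a new reading comes with each control period).
- optics.read_camera(name): name is "scene" or "top" or "wrist"; returns (picture, depth): 420x560x3 uint8, red, green, blue; 420x560 float32, m along the optical axis (not along the pixel's ray), 0 where there is no reading.
- optics.camera_model(name): a dict with "fx", "fy", "cx", "cy" (pixels), "origin" and "rotation" of the camera in the world; the wrist camera has in their place "tool_from_camera" (4x4, takes a point from camera to tool coordinates, whose origin is the TCP and whose axes are the flange's). Camera axes: x right, y up, looking along -z (the intrinsics and any distortion apply to the point x, -y, -z); pixel columns grow to the right and rows downward; lengths in m; the calibration is good to about 2 mm. A picture is of the moment at which its call begins: read the wrist's pose just before it. camera_model takes no time and is no camera call.
- robot.hand_in(): hands the job in; it is judged then, once.
The state is a dict: "time": time; "qpos": joint angles; "qvel": joint speeds; "joint_efforts": joint torques, N m; "tool_pos": TCP position; "tool_rot": TCP orientation; "contact_force": force on the tool from outside, world axes, zero at the start; "torque": the same for the moment, N m; "opening": finger opening in m; "grip_force": force on a finger pad.
Only numpy, scipy, OpenCV 4.12 (cv2) and the standard library are available. Lean on these libraries where they do the work, as an engineer would, in place of code of your own. Each camera call takes 0.05 s, during which the arm holds its last target. There are 200 camera calls.

## Working session

There is one attempt and no reset: what is moved stays moved. The work goes in short steps, Python scripts to look and compute and a tool call to move; the robot and the scene stay as the last step left them, time stands still between calls to the robot, and variables do not carry over. Pictures are saved under pics/ and viewed, at most 10 in all, crops included, and the job is handed in when it is done.

Besides the shell and the picture viewer there is one more tool, called after "Call:" as name(argument=value, ...), one argument or row to a line, values as JSON. play_rows: Moves the arm, as the interface text tells. Its arguments: {"type":"object","properties":{"rows":{"type":"array"},"squeeze":{"type":"number"}},"required":["rows"]}

```bash
mkdir -p pics; ls
cat > h.py <<'E'
import numpy as np, cv2
from scipy.spatial.transform import Rotation as R
from cell import robot, optics
def look(name):
    s=robot.observe(); im,d=optics.read_camera(name); m=optics.camera_model(name)
    if name=="wrist":
        T=np.eye(4); T[:3,:3]=R.from_euler('xyz',s["tool_rot"]).as_matrix(); T[:3,3]=s["tool_pos"]
        T=T@np.array(m["tool_from_camera"])
    else:
        T=np.eye(4); T[:3,:3]=m["rotation"]; T[:3,3]=m["origin"]
    return im,d,m,T
def pts(d,m,T):
    v,u=np.indices(d.shape); P=np.stack([(u-m["cx"])/m["fx"]*d,-(v-m["cy"])/m["fy"]*d,-d],-1)
    W=P@T[:3,:3].T+T[:3,3]; W[d==0]=np.nan; return W
def save(n,im): cv2.imwrite(n,im[...,::-1])
E
python3 - <<'E'
from h import *
for n in ("scene","top"):
    im,d,m,T=look(n); save(f"pics/{n}0.png",im); np.savez(f"{n}0.npz",im=im,d=d,W=pts(d,m,T)); print(n,{k:np.round(v,3).tolist() if k!='distortion' else v for k,v in m.items()}, (d>0).mean())
print(robot.observe())
E
```

```text
pics
scene {'fx': 503.765, 'fy': 503.765, 'cx': 279.976, 'cy': 205.493, 'origin': [-0.255, -0.445, 0.762], 'rotation': [0.914, -0.015, -0.798]} 0.9960501700680272
top {'fx': 521.081, 'fy': 521.081, 'cx': 274.9, 'cy': 207.687, 'origin': [0.209, 0.135, 1.324], 'rotation': [0.155, 0.001, -1.558]} 0.9961522108843538
{'time': 0.1, 'qpos': array([ 9.60033221e-01,  3.42655505e-01,  1.52489588e+00, -2.56633904e-05,
        1.27537694e+00, -1.46009143e-01]), 'qvel': array([-0.00087863, -0.0019433 , -0.00217049, -0.00046601, -0.00126188,
        0.00153958]), 'joint_efforts': array([ 1.34099646e-03, -4.32004201e+01, -2.44696158e+01,  7.18691759e-02,
        5.26249164e-02, -2.49855373e-05]), 'tool_pos': array([0.23509458, 0.46902782, 0.22182212]), 'tool_rot': array([-3.14026762e+00, -1.70047380e-04,  2.67684607e+00]), 'contact_force': array([ 0.03411874, -1.01834204, -0.43492863]), 'torque': array([-0.02053037,  0.0167122 ,  0.0220153 ]), 'grip_force': 0.0, 'opening': 0.09185348372855903}
```

```bash
sed -i 's/T\[:3,:3\]=m\["rotation"\]/T[:3,:3]=R.from_euler("xyz",m["rotation"]).as_matrix()/' h.py
python3 - <<'E'
from h import *
for n in ("scene","top"):
    z=np.load(f"{n}0.npz"); m=optics.camera_model(n); T=np.eye(4); T[:3,:3]=R.from_euler("xyz",m["rotation"]).as_matrix(); T[:3,3]=m["origin"]
    W=pts(z["d"],m,T); np.savez(f"{n}0.npz",im=z["im"],d=z["d"],W=W)
    print(n,[np.round(W[r,c],3).tolist() for r,c in ((210,280),(300,150),(300,400),(100,280))])
E
```

```text
scene [[0.435, 0.212, 0.014], [-0.056, -0.032, 0.276], [0.381, -0.162, 0.033], [1.184, 0.937, -0.203]]
top [[0.409, 0.125, -0.001], [0.192, 0.305, 0.604], [0.185, -0.174, 0.014], [0.993, 0.125, -0.77]]
```

View pics/scene0.png

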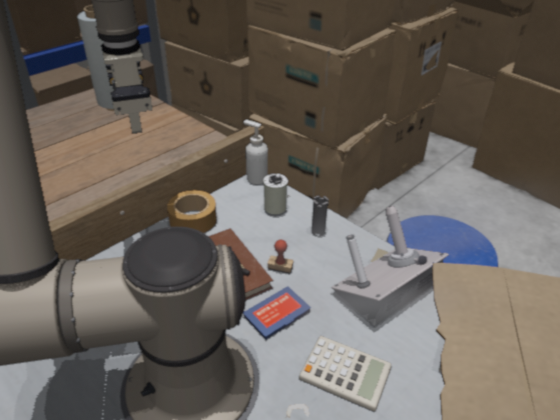

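View pics/top0.png

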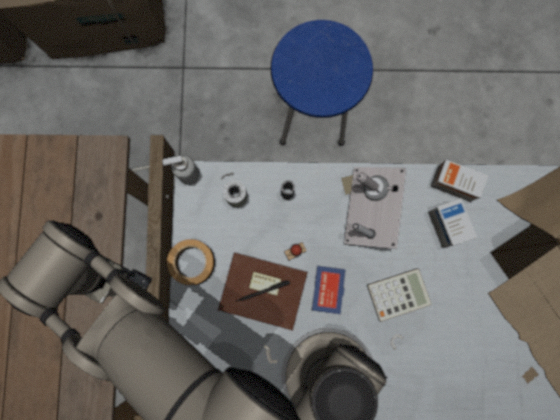

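Run:
```python
from h import *
S=np.load("scene0.npz"); Tp=np.load("top0.npz")
a=cv2.resize(S["im"][170:330,240:460],None,fx=2.5,fy=2.5,interpolation=3)
b=cv2.resize(Tp["im"][140:270,170:430],None,fx=2.1,fy=2.1,interpolation=3)
w=np.zeros((400,0,3),np.uint8)
save("pics/c1.png",np.vstack([a[:,:546],cv2.copyMakeBorder(b,0,0,0,max(0,546-b.shape[1]),cv2.BORDER_CONSTANT)[:200,:546]]) )
W=Tp["W"]
for nm,(r,c) in dict(roll=(192,235),core=(190,288),hub=(186,376),post=(230,362),rolledge=(184,226)).items():
    print(nm); print(np.round(W[r-6:r+7:3,c-9:c+10:3],3)[:,:,2]); print(np.round(W[r,c],3))
# deck plane
sel=np.zeros(W.shape[:2],bool); sel[170:248,348:404]=1
P=W[sel]; P=P[(P[:,2]>.02)&(P[:,2]<.1)]
for k in range(5):
    c=np.median(P,0) if k==0 else P.mean(0); n=np.linalg.svd(P-c)[2][2]; n*=np.sign(n[2]); e=(P-c)@n; P=P[abs(e)<(.015 if k<2 else .004)]
print("deck",c,n,np.degrees(np.arccos(n[2])),len(P))
# points above the deck
for nm,D in (("top",Tp),("scene",S)):
    W=D["W"]; h=(W-c)@n; q=(W-c)-h[...,None]*n
    m=(h>.02)&(h<.15)&(np.linalg.norm(q,axis=-1)<.15)&(W[...,2]>.02)
    k,l,st,ce=cv2.connectedComponentsWithStats(m.astype(np.uint8))
    for i in range(1,k):
        if st[i,4]>20: 
            X=W[l==i]; print(nm,st[i],X.mean(0).round(3),h[l==i].min().round(3),h[l==i].max().round(3))
```

```text
roll
[[ 0.086  0.087  0.088  0.082  0.095  0.082  0.086]
 [ 0.088  0.077  0.048  0.038  0.056  0.092  0.09 ]
 [ 0.089  0.057  0.021 -0.008  0.002  0.085  0.085]
 [ 0.088  0.094  0.004 -0.004  0.089  0.086  0.082]
 [ 0.087  0.086  0.084  0.088  0.085  0.086  0.062]]
[ 0.456  0.243 -0.008]
core
[[-0.002  0.091  0.057  0.052  0.075 -0.001 -0.006]
 [ 0.001  0.056  0.018  0.019    nan  0.089 -0.007]
 [-0.002  0.089 -0.    -0.005  0.012 -0.003 -0.002]
 [ 0.002  0.065  0.089  0.094  0.076 -0.002  0.002]
 [ 0.004  0.031  0.047  0.051  0.031  0.     0.004]]
[ 0.463  0.105 -0.005]
hub
[[0.137 0.124 0.101 0.071 0.073 0.071 0.074]
 [0.129 0.121 0.107 0.084 0.071 0.079 0.074]
 [0.112 0.105 0.096 0.08  0.073 0.076 0.077]
 [0.06  0.082 0.081 0.076 0.073 0.075 0.078]
 [0.061 0.062 0.069 0.075 0.077 0.076 0.073]]
[ 0.459 -0.107  0.08 ]
post
[[0.137 0.145 0.136 0.04  0.041 0.043 0.05 ]
 [0.137 0.14  0.138 0.126 0.1   0.051 0.052]
 [0.03    nan 0.13  0.121 0.108 0.087 0.064]
 [0.025 0.033 0.041 0.098 0.092 0.082 0.069]
 [0.028 0.029 0.035 0.044 0.044 0.059 0.06 ]]
[ 0.346 -0.065  0.121]
rolledge
[[-0.002  0.004 -0.002  0.002 -0.002 -0.003  0.002]
 [-0.005 -0.002 -0.004  0.001  0.089  0.085  0.084]
 [-0.004  0.002 -0.003  0.085  0.085  0.085  0.089]
 [-0.001 -0.001  0.086  0.085  0.096  0.072  0.063]
 [-0.    -0.003  0.088  0.086  0.072  0.037  0.026]]
[0.458 0.258 0.085]
deck [ 0.39629414 -0.1100425   0.05622621] [0.06027282 0.494223   0.86724323] 29.86015214007726 2528
top [356 172  23  21 243] [ 0.461 -0.078  0.123] 0.02 0.122
top [352 223  20  13 140] [ 0.349 -0.063  0.117] 0.02 0.108
scene [385 206  22  49 573] [ 0.458 -0.083  0.116] 0.02 0.117
scene [345 235  20  43 387] [ 0.347 -0.069  0.109] 0.02 0.104
```

View pics/c1.png

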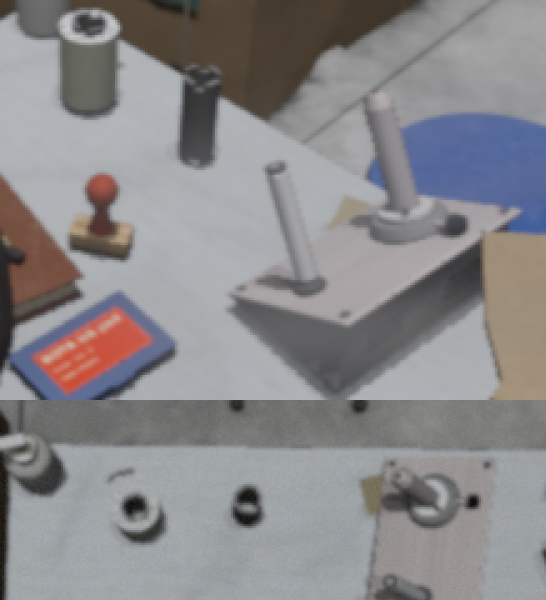

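```bash
cat >> h.py <<'E'
def move(pos,Rm,grip=None):
    "shift (cm) and turn (rad) from the present pose to the wanted one, in tool axes"
    s=robot.observe(); R0=R.from_euler('xyz',s["tool_rot"])
    t=R0.inv().apply(np.array(pos)-s["tool_pos"])*100; w=(R0.inv()*Rm).as_rotvec()
    print("shift",t.round(2),"turn",w.round(3)); return t,w
def frame(zt,yt):
    z=np.array(zt)/np.linalg.norm(zt); y=np.array(yt)-z*np.dot(z,yt); y/=np.linalg.norm(y)
    return R.from_matrix(np.stack([np.cross(y,z),y,z],1))
E
python3 - <<'E'
from h import *
print(np.round(optics.camera_model("wrist")["tool_from_camera"],3), optics.camera_model("wrist")["fx"])
W=np.load("top0.npz")["W"]
for nm,(r,c,a) in dict(roll=(192,235,16),core=(190,288,12)).items():
    w=W[r-a:r+a,c-a:c+a].reshape(-1,3); w=w[(w[:,2]>.078)&(w[:,2]<.1)]; print(nm,(w.min(0)+w.max(0))/2,np.median(w,0),np.ptp(w,0))
w=W[150:190,165:205].reshape(-1,3); w=w[w[:,2]>.05]; print("bottle",w.min(0),w.max(0))
move([.455,.24,.27],frame([0,0,-1],[1,0,0]))
E
```

```text
[[ 0.001  0.957  0.291  0.079]
 [ 1.    -0.001 -0.     0.001]
 [ 0.     0.291 -0.957 -0.161]
 [ 0.     0.     0.     1.   ]] 367.0092487391409
roll [0.44133247 0.23901585 0.0870461 ] [0.44077072 0.238321   0.08633191] [0.05563743 0.05561161 0.01746541]
core [0.45270127 0.10862633 0.08739397] [0.45213992 0.10949958 0.08928084] [0.0335503  0.03152682 0.01717998]
bottle [0.44855267 0.33611038 0.05002226] [0.54997727 0.41182662 0.16953954]
shift [-29.92 -10.62  -4.81] turn [-1.000e-03  1.000e-03  1.106e+00]
```

Call:
play_rows(
  rows=[
    [-10,-3,-6,0,0,0.15,1],
    [-20,-7,-6,0,0,0.3,1],
    [-30.3,-9.5,-5,0,0,1.106,1],
    [-30.3,-9.5,-5,0,0,1.106,1],
    [-30.3,-9.5,-5,0,0,1.106,1],
    [-30.3,-9.5,-5,0,0,1.106,1],
    [-30.3,-9.5,-5,0,0,1.106,1],
    [-30.3,-9.5,-5,0,0,1.106,1],
    [-30.3,-9.5,-5,0,0,1.106,1],
    [-30.3,-9.5,-5,0,0,1.106,1],
    [-30.3,-9.5,-5,0,0,1.106,1],
    [-30.3,-9.5,-5,0,0,1.106,1],
  ],
)

```text
time: 1.3
tool_pos: [0.4631, 0.2491, 0.2725]
tool_rot: [3.142, -0.0, 1.573]
contact_force: [-0.1, 0.8, -0.0]
opening: 0.0918
grip_force: 0.0
```

Run:
```python
from h import *
im,d,m,T=look("wrist"); W=pts(d,m,T); save("pics/w1.png",im); np.savez("w1.npz",im=im,d=d,W=W,T=T)
x=np.hypot(W[...,0]-.441,W[...,1]-.239); w=W[(x<.04)&(W[...,2]>.07)&(W[...,2]<.1)]
for lo,hi in((.078,.089),(.089,.097)):
    q=w[(w[:,2]>lo)&(w[:,2]<hi)]; print(len(q),(q.min(0)+q.max(0))/2,np.ptp(q,0),np.median(q,0))
for px in ((r,c) for r,c in np.argwhere((x<.04)&(W[...,2]>.089))[::150]): print(px,W[px].round(3))
```

```text
1794 [0.44241906 0.23756061 0.08347289] [0.05542426 0.05584872 0.01093541] [0.44287898 0.23977535 0.08509299]
255 [0.44192903 0.2375538  0.09117021] [0.03295931 0.03313419 0.00414547] [0.44220068 0.23796208 0.09105054]
(np.int64(177), np.int64(257)) [0.44  0.254 0.091]
(np.int64(197), np.int64(273)) [0.455 0.234 0.09 ]
(np.int64(251), np.int64(166)) [0.411 0.261 0.281]
(np.int64(257), np.int64(160)) [0.41  0.261 0.287]
(np.int64(262), np.int64(158)) [0.411 0.261 0.293]
(np.int64(266), np.int64(167)) [0.415 0.259 0.292]
(np.int64(270), np.int64(164)) [0.415 0.26  0.297]
(np.int64(274), np.int64(148)) [0.411 0.261 0.303]
(np.int64(277), np.int64(163)) [0.416 0.259 0.302]
(np.int64(280), np.int64(172)) [0.417 0.254 0.294]
(np.int64(283), np.int64(172)) [0.417 0.252 0.294]
(np.int64(286), np.int64(165)) [0.416 0.255 0.302]
(np.int64(289), np.int64(151)) [0.415 0.26  0.313]
(np.int64(292), np.int64(135)) [0.411 0.261 0.317]
(np.int64(294), np.int64(174)) [0.417 0.247 0.294]
(np.int64(297), np.int64(154)) [0.417 0.258 0.315]
(np.int64(320), np.int64(159)) [0.434 0.278 0.359]
(np.int64(322)
[... 3302 characters left out ...]
08), np.int64(247)) [0.457 0.275 0.381]
(np.int64(409), np.int64(218)) [0.452 0.275 0.382]
(np.int64(410), np.int64(191)) [0.447 0.276 0.382]
(np.int64(411), np.int64(162)) [0.442 0.276 0.382]
(np.int64(412), np.int64(135)) [0.438 0.277 0.384]
(np.int64(413), np.int64(104)) [0.432 0.276 0.384]
(np.int64(414), np.int64(77)) [0.428 0.276 0.384]
(np.int64(414), np.int64(228)) [0.453 0.275 0.383]
(np.int64(415), np.int64(197)) [0.448 0.275 0.383]
(np.int64(416), np.int64(161)) [0.442 0.275 0.383]
(np.int64(417), np.int64(124)) [0.435 0.275 0.383]
(np.int64(418), np.int64(82)) [0.428 0.275 0.383]
(np.int64(418), np.int64(232)) [0.454 0.275 0.383]
(np.int64(419), np.int64(185)) [0.446 0.274 0.383]
```

View pics/w1.png

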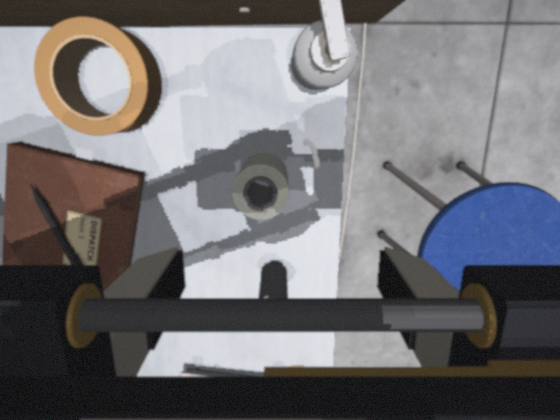

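Run:
```python
from h import *
z=np.load("w1.npz"); W=z["W"]; c=np.array([.442,.2376])
q=W[...,:2]-c; r=np.hypot(*np.moveaxis(q,-1,0)); m=(r>.0135)&(r<.0165)&(W[...,2]>.06)&(W[...,2]<.1)
a=np.degrees(np.arctan2(q[...,1],q[...,0]))[m]; zz=W[...,2][m]; im=z["im"].mean(-1)[m]
for b in range(-180,180,15):
    s=(a>=b)&(a<b+15); print(b,s.sum(),zz[s].mean().round(4) if s.any() else 0,im[s].mean().round(0))
hi=zz>.0885; print("4-fold ridge phase",np.degrees(np.angle(np.exp(4j*np.radians(a))@((zz-zz.mean()))))/4)
move([.442,.2376,.062],frame([0,0,-1],[1,0,0]))
```

```text
-180 8 0.0906 83.0
-165 11 0.0858 89.0
-150 14 0.0862 87.0
-135 14 0.0893 78.0
-120 12 0.0906 78.0
-105 12 0.0904 80.0
-90 17 0.0869 69.0
-75 14 0.0834 74.0
-60 15 0.0825 70.0
-45 14 0.0894 74.0
-30 13 0.0909 75.0
-15 13 0.0914 73.0
0 16 0.0884 60.0
15 12 0.0854 62.0
30 9 0.0873 63.0
45 15 0.091 65.0
60 10 0.0912 65.0
75 15 0.0909 65.0
90 9 0.0887 67.0
105 14 0.0856 68.0
120 17 0.0871 67.0
135 13 0.0915 68.0
150 12 0.0909 73.0
165 14 0.0912 73.0
4-fold ridge phase -17.847331393243675
shift [-1.15 -2.12 21.05] turn [ 0.    -0.     0.002]
```

Call:
play_rows(
  rows=[
    [-1.15,-2.12,2,0,0,0,1],
    [-1.15,-2.12,6,0,0,0,1],
    [-1.15,-2.12,10,0,0,0,1],
    [-1.15,-2.12,14,0,0,0,1],
    [-1.15,-2.12,17,0,0,0,1],
    [-1.15,-2.12,19.5,0,0,0,1],
    [-1.15,-2.12,21,0,0,0,1],
    [-1.15,-2.12,21,0,0,0,0.8],
    [-1.15,-2.12,21,0,0,0,0.6],
    [-1.15,-2.12,21,0,0,0,0.5],
    [-1.15,-2.12,21,0,0,0,0.4],
    [-1.15,-2.12,21,0,0,0,0.4],
    [-1.15,-2.12,21,0,0,0,0.4],
    [-1.15,-2.12,21,0,0,0,0.4],
  ],
  squeeze=20,
)

```text
time: 2.75
tool_pos: [0.4428, 0.2373, 0.0632]
tool_rot: [3.14, -0.001, 1.571]
contact_force: [-0.9, -0.2, 5.5]
opening: 0.0564
grip_force: 20.0
```

Call:
play_rows(
  rows=[
    [0,0,-1,0,0,0,0.4],
    [0,0,-3,0,0,0,0.4],
    [0,0,-6,0,0,0,0.4],
    [0,0,-10,0,0,0,0.4],
    [0,0,-14,0,0,0,0.4],
    [0,0,-18,0,0,0,0.4],
    [0,0,-20,0,0,0,0.4],
    [0,0,-20,0,0,0,0.4],
  ],
)

```text
time: 3.55
tool_pos: [0.4435, 0.2375, 0.2656]
tool_rot: [3.136, -0.002, 1.571]
contact_force: [1.0, -0.7, -3.0]
opening: 0.0563
grip_force: 20.0
```

```bash
cat > fit.py <<'E'
from h import *
from scipy.optimize import least_squares
def axisfit(P,p0,n0,r,fix_n=None):
    "cylinder of known radius: point nearest p0 and direction"
    e1=np.cross(n0,[1,0,0]); e1/=np.linalg.norm(e1); e2=np.cross(n0,e1)
    def un(v):
        n=n0+(v[2]*e1+v[3]*e2); n/=np.linalg.norm(n); return p0+v[0]*e1+v[1]*e2,n
    def f(v):
        p,n=un(v); q=P-p; return np.linalg.norm(q-np.outer(q@n,n),axis=1)-r
    s=least_squares(f,[0,0,0,0],loss="soft_l1",f_scale=.001); p,n=un(s.x); return p,n,np.sqrt(np.mean(f(s.x)**2))
E
python3 - <<'E'
from fit import *
c=np.array([.3963,-.1100,.0562]); n=np.array([.0603,.4942,.8672])
A=[]
for nm in("top","scene"):
    W=np.load(nm+"0.npz")["W"]; h=(W-c)@n; q=(W-c)-h[...,None]*n
    for lab,x0,r in(("spindle",.46,.012),("post",.348,.0085)):
        m=(h>.025)&(h<.10)&(abs(W[...,0]-x0)<.03)&(np.linalg.norm(q,axis=-1)<.12)
        P=W[m]; p,d,e=axisfit(P,P.mean(0),n,r); 
        o=p-d*(((p-c)@n)/(d@n)); print(nm,lab,len(P),"foot on deck",o.round(4),"dir",d.round(3),"rms",e.round(4), "tilt",np.degrees(np.arccos(d[2])).round(2),"maxh",((P-c)@n).max().round(3))
        if lab=="spindle": A.append(P)
P=np.vstack(A); p,d,e=axisfit(P,P.mean(0),n,.012); print("both",(p-d*(((p-c)@n)/(d@n))).round(4),d.round(3),e)
W=np.load("top0.npz")["W"]; h=(W-c)@n; m=(h>.003)&(h<.02)&(np.linalg.norm(W-np.array([.46,-.11,.08]),axis=-1)<.035); print("hub",m.sum(),np.median(h[m]),W[m].mean(0))
im,d,m,T=look("wrist"); save("pics/w2.png",im)
print(robot.observe()["contact_force"],robot.observe()["tool_pos"])
E
```

```text
top spindle 134 foot on deck [ 0.4595 -0.1116  0.0527] dir [0.076 0.498 0.864] rms 0.0012 tilt 30.26 maxh 0.1
top post 92 foot on deck [ 0.3464 -0.0961  0.0517] dir [0.066 0.5   0.864] rms 0.0008 tilt 30.28 maxh 0.1
scene spindle 437 foot on deck [ 0.4604 -0.1121  0.0529] dir [0.068 0.494 0.867] rms 0.0014 tilt 29.9 maxh 0.1
scene post 333 foot on deck [ 0.3464 -0.0971  0.0523] dir [0.074 0.502 0.862] rms 0.0014 tilt 30.47 maxh 0.1
both [ 0.4602 -0.1121  0.0529] [0.07  0.496 0.865] 0.001377321626833484
hub 314 0.012971203093555091 [ 0.45604498 -0.1157841   0.06979664]
[-0.76677695 -1.04532907 -3.78633356] [0.44249623 0.23710424 0.26316824]
```

```bash
cat >> h.py <<'E'
n=np.array([.068,.495,.866]); n/=np.linalg.norm(n); O=np.array([.4614,-.1032,.0685]); u=np.array([.991,-.1347,0])
E
python3 - <<'E'
from h import *
F=frame(-n,u); tx=F.as_matrix()[:,0]; print(tx)
p=O+.2*n-.07*tx; print(p); move(p,F)
E
```

```text
[ 0.11666015  0.85827917 -0.49974721]
[ 0.46683648 -0.06425998  0.27671652]
shift [-30.14   2.44  -1.37] turn [ 0.038 -0.523  0.132]
```

Call:
play_rows(
  rows=[
    [-3,0.3,-2,0,0,0,0.4],
    [-7,0.6,-3,0,-0.05,0.02,0.4],
    [-11,0.9,-3,0.01,-0.12,0.04,0.4],
    [-15,1.2,-3,0.01,-0.2,0.06,0.4],
    [-19,1.5,-3,0.02,-0.28,0.08,0.4],
    [-23,1.9,-3,0.03,-0.36,0.1,0.4],
    [-27,2.2,-2.5,0.038,-0.44,0.12,0.4],
    [-29,2.4,-2,0.038,-0.49,0.132,0.4],
    [-30.1,2.4,-1.4,0.038,-0.523,0.132,0.4],
    [-30.1,2.4,-1.4,0.038,-0.523,0.132,0.4],
    [-30.1,2.4,-1.4,0.038,-0.523,0.132,0.4],
    [-30.1,2.4,-1.4,0.038,-0.523,0.132,0.4],
    [-30.1,2.4,-1.4,0.038,-0.523,0.132,0.4],
    [-30.1,2.4,-1.4,0.038,-0.523,0.132,0.4],
  ],
)

```text
time: 5.0
tool_pos: [0.4665, -0.0636, 0.2767]
tool_rot: [-3.139, 0.523, 1.437]
contact_force: [-0.1, -0.3, -2.9]
opening: 0.0563
grip_force: 20.0
```

Run:
```python
from fit import *
s=robot.observe(); print(s["qpos"].round(2),s["tool_pos"],s["tool_rot"])
im,d,m,T=look("wrist"); W=pts(d,m,T); save("pics/w3.png",im); np.savez("w3.npz",im=im,d=d,W=W,T=T)
q=W-O; h=q@n; r=np.linalg.norm(q-h[...,None]*n,axis=-1)
P=W[(r<.018)&(h>.015)&(h<.086)]; p,dd,e=axisfit(P,P.mean(0),n,.012); print("spindle",len(P),(p-dd*((p-O)@n)).round(4),dd.round(4),e)
t=W[(r<.012)&(h>.09)&(h<.11)]; print("tip",len(t),((t-O)@n).max() if len(t) else 0,t.mean(0))
f=(r>.0125)&(r<.0225)&(h>-.012)&(h<.012); print("hub",f.sum(),np.median(h[f]),np.percentile(h[f],[5,25,75,95]))
f=(r>.03)&(r<.05)&(h<-.005)&(h>-.03); print("deck",np.median(h[f]))
```

```text
[ 0.04  0.28  1.58 -0.52  1.41  0.29] [ 0.46648673 -0.06358912  0.27668004] [-3.13948898  0.52341039  1.43653094]
spindle 12 [ 0.4619 -0.1027  0.0682] [0.0658 0.4849 0.8721] 0.00024193119202591768
tip 687 0.09997851898785269 [ 0.46822942 -0.05571462  0.15145105]
hub 895 -0.0021910809064009996 [-0.00352318 -0.00272638 -0.00159725  0.00233501]
deck -0.020081218903640733
```

View pics/w3.png

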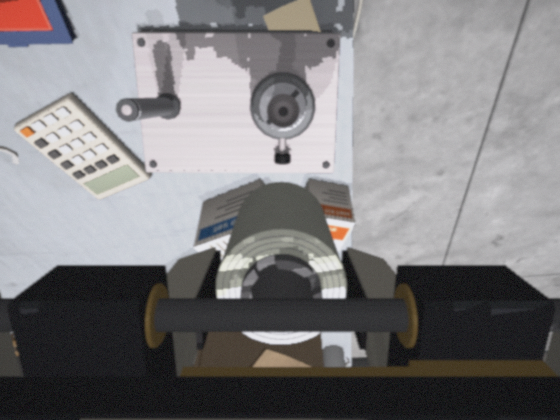

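Run:
```python
from fit import *
z=np.load("w3.npz"); W=z["W"]; im=z["im"]; 
O=O-.0022*n; F=frame(-n,u).as_matrix(); tx,ty=F[:,0],F[:,1]
q=W-O; h=q@n; X=q@tx; Y=q@ty; r=np.hypot(X,Y)
for nm,f in(("tipflat",(r<.015)&(h>.0965)&(h<.106)),("tip all",(r<.018)&(h>.08)),("hub disc",(r<.028)&(h>-.006)&(h<.007))):
    a,b=X[f],Y[f]; print(nm,f.sum(),"tx mid",(a.min()+a.max())/2,"ty mid",(b.min()+b.max())/2,np.ptp(a),np.ptp(b),"mean",a.mean(),b.mean(),"h",np.median(h[f]))
f=(r>.0155)&(r<.0215)&(h>-.006)&(h<.012); a=np.degrees(np.arctan2(X,Y)); g=im.mean(-1)
for b in range(-180,180,12):
    s=f&(a>=b)&(a<b+12); print(b,s.sum(),(h[s].mean()*1e3).round(2) if s.any() else 0,g[s].mean().round(0))
save("pics/c3.png",cv2.resize(im[60:150,235:335],None,fx=6,fy=6,interpolation=3))
```

```text
tipflat 494 tx mid 1.230860572094556e-05 ty mid 0.00034513758155270934 0.0171000427690607 0.017700649631235965 mean -5.220920630041454e-05 0.0003326363568491306 h 0.09957780920479951
tip all 871 tx mid -0.00043891709839585357 ty mid 0.00039097124956636014 0.023398691938703996 0.022652601851338508 mean 0.00014445771765676574 0.0002973120411544221 h 0.09793491794566468
hub disc 1586 tx mid 0.00018012288342880885 ty mid -0.00017321515017579107 0.0554032501261217 0.05554919691380522 mean 0.002584373063414138 -0.00038889944328753207 h -0.0008857091444277159
-180 26 0.07 162.0
-168 24 0.07 160.0
-156 21 -0.19 155.0
-144 18 2.92 111.0
-132 13 2.59 119.0
-120 13 0.02 162.0
-108 12 -0.08 163.0
-96 8 -0.29 202.0
-84 10 0.18 199.0
-72 9 0.06 173.0
-60 10 0.34 183.0
-48 14 0.14 181.0
-36 15 -0.17 167.0
-24 19 -0.19 138.0
-12 24 0.14 129.0
0 25 -0.04 129.0
12 24 0.15 130.0
24 27 -0.03 124.0
36 26 4.59 71.0
48 27 1.76 96.0
60 28 -0.2 114.0
72 26 0.19 113.0
84 30 -0.05 114.0
96 25 -0.28 115.0
108 27 -0.16 129.0
120 26 -0.05 137.0
132 27 -0.09 143.0
144 26 0.16 157.0
156 26 0.31 159.0
168 26 -0.0 160.0
```

View pics/c3.png

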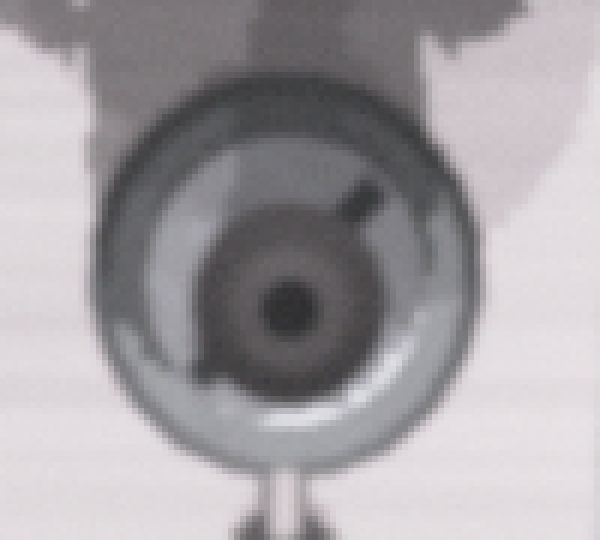

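```bash
sed -i 's/O=np.array(\[.4614,-.1032,.0685\])/O=np.array([.4614,-.1032,.0685])-.0022*n/' h.py
python3 - <<'E'
from h import *
F=frame(-n,u); ty=F.as_matrix()[:,1]; G=F*R.from_rotvec([0,0,-.335])
for s in(.2,.178): print(s); move(O+s*n+.00035*ty,G)
E
```

```text
0.2
shift [6.95 0.09 0.24] turn [-0.001  0.    -0.334]
0.178
shift [6.95 0.09 2.44] turn [-0.001  0.    -0.334]
```

Call:
play_rows(
  rows=[
    [1.5,0,0,0,0,-0.08,0.4],
    [3.5,0.05,0,0,0,-0.18,0.4],
    [5.5,0.09,0.1,0,0,-0.28,0.4],
    [6.95,0.09,0.24,0,0,-0.335,0.4],
    [6.95,0.09,1.2,0,0,-0.335,0.4],
    [6.95,0.09,1.9,0,0,-0.335,0.4],
    [6.95,0.09,2.4,0,0,-0.335,0.4],
    [6.95,0.09,2.4,0,0,-0.335,0.4],
    [6.95,0.09,2.4,0,0,-0.335,0.4],
    [6.95,0.09,2.4,0,0,-0.335,0.4],
  ],
)

```text
time: 6.05
tool_pos: [0.4738, -0.0165, 0.2213]
tool_rot: [-2.952, 0.491, 1.817]
contact_force: [-0.5, -0.7, -0.9]
opening: 0.0568
grip_force: 20.0
```

Run:
```python
from fit import *
F=frame(-n,u); ty=F.as_matrix()[:,1]; G=F*R.from_rotvec([0,0,-.335]); move(O+.178*n+.00035*ty,G)
g=G.as_matrix()
# roll axis as seen by scene camera and top camera: points within 30 mm of the axis, below the fingers
s=robot.observe(); p=s["tool_pos"]
for nm in("scene","top","wrist"):
    im,d,m,T=look(nm); W=pts(d,m,T); q=(W-p)@g; r=np.hypot(q[...,0],q[...,1])
    f=(r<.034)&(q[...,2]>.020)&(q[...,2]<.052); P=W[f]
    if len(P)>80:
        a,dd,e=axisfit(P,p-.035*n,n,.028); qq=(a-p)@g; print(nm,len(P),"roll axis in tool xy",(qq-(dd@g)*(qq[2]/(dd@g)[2]))[:2].round(4),"at tz=.035:",(qq+(dd@g)*((.035-qq[2])/(dd@g)[2]))[:2].round(4),"dir",(dd@g).round(3),e)
        mm=(r<.034)&(q[...,2]<.09)&(q[...,2]>.05); print(" bottom tz",np.percentile(q[...,2][mm],[50,90,98]) if mm.any() else None)
    # spindle in tool axes
    sp=(r<.02)&(q[...,2]>.066)&(q[...,2]<.17); P=W[sp]
    if len(P)>60:
        a,dd,e=axisfit(P,P.mean(0),n,.012); qq=(a-p)@g; print(nm,len(P),"spindle at tz=.1",(qq+(dd@g)*((.1-qq[2])/(dd@g)[2]))[:2].round(4),(dd@g).round(3),e)
    if nm=="scene": save("pics/s4.png",cv2.resize(im[120:300,300:480],None,fx=3,fy=3,interpolation=3))
```

```text
shift [0.05 0.   0.03] turn [-0.001 -0.    -0.   ]
scene 470 roll axis in tool xy [0.0009 0.0001] at tz=.035: [0.0018 0.0002] dir [-0.028 -0.002 -1.   ] 0.0013183295174496103
 bottom tz [0.05704114 0.08689851 0.08899992]
scene 546 spindle at tz=.1 [0.0008 0.0009] [ 0.008  0.019 -1.   ] 0.0018073997066932947
top 136 roll axis in tool xy [0.0018 0.    ] at tz=.035: [ 0.0027 -0.0003] dir [-0.025  0.009 -1.   ] 0.0007892947333537862
 bottom tz [0.05364454 0.06632942 0.08844172]
top 142 spindle at tz=.1 [ 0.0013 -0.0005] [-0.01  -0.006 -1.   ] 0.0007280124532207014
wrist 1264 roll axis in tool xy [0.0014 0.0004] at tz=.035: [ 0.0017 -0.    ] dir [-0.008  0.012 -1.   ] 0.003194799060803074
 bottom tz [0.05307285 0.05550942 0.05632811]
wrist 175 spindle at tz=.1 [ 0.0002 -0.0001] [ 0.002  0.002 -1.   ] 0.00013361296814673424
```

View pics/s4.png

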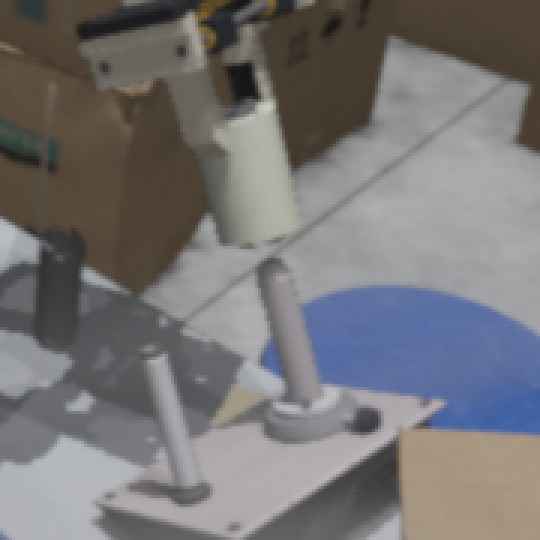

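Call:
play_rows(
  rows=[
    [-0.05,0,0,0,-0.02,0,0.4],
    [-0.05,0,0.5,0,-0.02,0,0.4],
    [-0.05,0,1,0,-0.02,0,0.4],
    [-0.05,0,1.5,0,-0.02,0,0.4],
    [-0.05,0,2,0,-0.02,0,0.4],
    [-0.05,0,2.5,0,-0.02,0,0.4],
    [-0.05,0,3,0,-0.02,0,0.4],
    [-0.05,0,3.0,0,-0.02,0,0.4],
  ],
)

```text
time: 7.0
tool_pos: [0.4713, -0.032, 0.1945]
tool_rot: [-2.948, 0.511, 1.823]
contact_force: [-0.5, -0.3, -3.7]
opening: 0.0559
grip_force: 20.0
```

```bash
cat > st.py <<'E'
from h import *
s=robot.observe(); F=frame(-n,u).as_matrix(); G=R.from_euler('xyz',s["tool_rot"]).as_matrix()
q=s["tool_pos"]-O; print("t",s["time"],"s %.4f tx %.4f ty %.4f"%(q@n,q@F[:,0],q@F[:,1]),"F(tool)",(s["contact_force"]@G).round(1),"M(tool)",(s["torque"]@G).round(2),"tilt",(n@G).round(3),"q6 %.2f"%s["qpos"][5])
E
python3 st.py
```

```text
t 7.0 s 0.1473 tx -0.0007 ty 0.0001 F(tool) [1.7 0.1 3.3] M(tool) [-0.17  0.51 -0.  ] tilt [-0.02  -0.003 -1.   ] q6 0.13
```

Call:
play_rows(
  rows=[
    [0.01,0,0.4,0,0,0,0.4],
    [0.02,0,0.8,0,0,0,0.4],
    [0.02,0,1.2,0,0,0,0.4],
    [0.03,0,1.6,0,0,0,0.4],
    [0.04,0,2,0,0,0,0.4],
    [0.05,0,2.4,0,0,0,0.4],
    [0.06,0,2.8,0,0,0,0.4],
    [0.06,0,3,0,0,0,0.4],
    [0.06,0,3,0,0,0,0.4],
  ],
)

```text
time: 7.9
tool_pos: [0.4694, -0.0466, 0.1689]
tool_rot: [-2.949, 0.511, 1.823]
contact_force: [0.9, 0.4, -2.5]
opening: 0.0567
grip_force: 20.0
```

```bash
python3 st.py
```

```text
t 7.9 s 0.1177 tx -0.0006 ty 0.0003 F(tool) [1.3 1.4 1.9] M(tool) [-0.15  0.49 -0.02] tilt [-0.02  -0.002 -1.   ] q6 0.15
```

Sliding freely; bottom at about 55 mm. Continue.

Call:
play_rows(
  rows=[
    [0.01,0,0.4,0,0,0,0.4],
    [0.02,0,0.8,0,0,0,0.4],
    [0.02,0,1.2,0,0,0,0.4],
    [0.03,0,1.6,0,0,0,0.4],
    [0.04,0,2,0,0,0,0.4],
    [0.05,0,2.4,0,0,0,0.4],
    [0.06,0,2.8,0,0,0,0.4],
    [0.07,0,3.2,0,0,0,0.4],
    [0.08,0,3.6,0,0,0,0.4],
    [0.09,0,4.0,0,0,0,0.4],
    [0.09,0,4.0,0,0,0,0.4],
  ],
)

```text
time: 9.0
tool_pos: [0.4664, -0.0664, 0.134]
tool_rot: [-2.948, 0.511, 1.823]
contact_force: [-0.3, -0.2, -2.0]
opening: 0.0561
grip_force: 20.0
```

```bash
python3 st.py
```

```text
t 9.0 s 0.0775 tx -0.0005 ty -0.0000 F(tool) [ 0.9 -0.   1.8] M(tool) [-0.16  0.51 -0.04] tilt [-0.02  -0.003 -1.   ] q6 0.18
```

Call:
play_rows(
  rows=[
    [0,0,0.2,0,0,0,0.4],
    [0.01,0,0.4,0,0,0,0.4],
    [0.01,0,0.6,0,0,0,0.4],
    [0.02,0,0.8,0,0,0,0.4],
    [0.02,0,1.0,0,0,0,0.4],
    [0.03,0,1.2,0,0,0,0.4],
    [0.03,0,1.2,0,0,0,0.4],
  ],
)

```text
time: 9.7
tool_pos: [0.4657, -0.0722, 0.1238]
tool_rot: [-2.949, 0.511, 1.823]
contact_force: [-0.1, 0.2, -3.3]
opening: 0.0563
grip_force: 20.0
```

```bash
python3 st.py
```

```text
t 9.7 s 0.0657 tx -0.0005 ty 0.0001 F(tool) [1.8 0.5 2.7] M(tool) [-0.16  0.54  0.05] tilt [-0.02  -0.002 -1.   ] q6 0.19
```

Call:
play_rows(
  rows=[
    [0,0,0.1,0,0,0,0.4],
    [0,0,0.2,0,0,0,0.4],
    [0,0,0.25,0,0,0,0.4],
    [0,0,0.25,0,0,0,0.4],
  ],
)

```text
time: 10.1
tool_pos: [0.4658, -0.0733, 0.1219]
tool_rot: [-2.949, 0.511, 1.823]
contact_force: [-1.0, -0.8, -2.3]
opening: 0.0567
grip_force: 20.0
```

```bash
python3 st.py
```

```text
t 10.1 s 0.0636 tx -0.0006 ty 0.0003 F(tool) [ 0.7 -0.8  2.5] M(tool) [-0.07  0.53 -0.01] tilt [-0.02  -0.002 -1.   ] q6 0.19
```

Call:
play_rows(
  rows=[
    [0,0,0.1,0,0,0,0.4],
    [0,0,0.2,0,0,0,0.4],
    [0,0,0.2,0,0,0,0.4],
  ],
)

```text
time: 10.4
tool_pos: [0.466, -0.0738, 0.1218]
tool_rot: [-2.951, 0.512, 1.822]
contact_force: [-3.6, 9.4, 12.8]
opening: 0.057
grip_force: 20.0
```

```bash
python3 st.py
```

```text
t 10.4 s 0.0633 tx -0.0008 ty 0.0005 F(tool) [  2.4  -4.2 -15.6] M(tool) [ 0.85  0.6  -0.02] tilt [-0.021 -0.    -1.   ] q6 0.19
```

Run:
```python
from h import *
F=frame(-n,u).as_matrix()
for nm in("wrist","scene","top"):
    im,d,m,T=look(nm); W=pts(d,m,T); q=W-O; h=q@n; r=np.linalg.norm(q-h[...,None]*n,axis=-1)
    f=(r<.006)&(h>.08)&(h<.11); g=(r>.0135)&(r<.0165)&(h>.075)&(h<.11); k=(r>.02)&(r<.026)&(h>.075)&(h<.105)
    for l,a in(("tip",f),("core end (92)",g),("paper end(86)",k)): print(nm,l,a.sum(),np.percentile(h[a],[10,25,50,75,90]).round(4) if a.any() else "")
    if nm=="wrist": save("pics/w5.png",im)
    if nm=="scene": save("pics/s5.png",cv2.resize(im[150:300,330:480],None,fx=4,fy=4,interpolation=3))
```

```text
wrist tip 29 [0.0988 0.0992 0.0997 0.1001 0.1005]
wrist core end (92) 781 [0.0863 0.087  0.0915 0.0921 0.0924]
wrist paper end(86) 2931 [0.0853 0.0856 0.086  0.0864 0.0867]
scene tip 10 [0.0988 0.0999 0.1001 0.1004 0.1008]
scene core end (92) 23 [0.0862 0.0868 0.0888 0.091  0.0921]
scene paper end(86) 48 [0.0796 0.0852 0.0862 0.0866 0.0871]
top tip 5 [0.1016 0.1019 0.1021 0.1028 0.1035]
top core end (92) 13 [0.0861 0.0865 0.0908 0.0922 0.0927]
top paper end(86) 50 [0.0829 0.0848 0.0865 0.0876 0.0885]
```

View pics/s5.png

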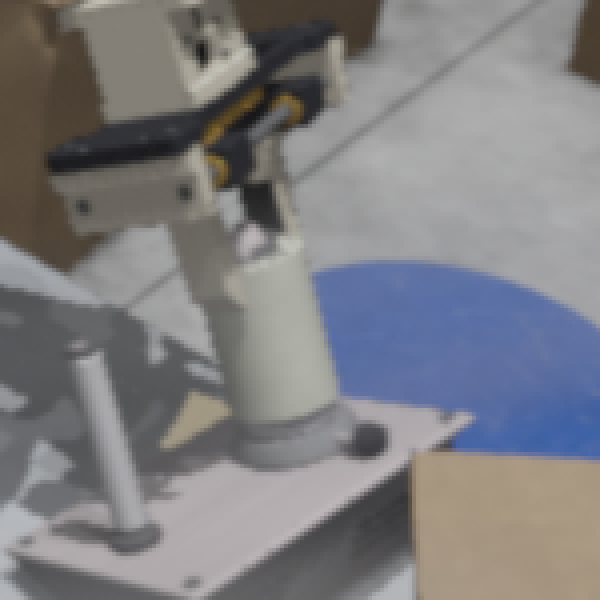

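Call:
play_rows(
  rows=[
    [0,0,-0.1,0,0,0,0.4],
    [0,0,-0.1,0,0,0,0.65],
    [0,0,-0.1,0,0,0,0.7],
    [0,0,-0.1,0,0,0,0.85],
    [0,0,-0.1,0,0,0,0.95],
    [0,0,-0.1,0,0,0,0.95],
    [-0.02,0,-1,0,0,0,0.95],
    [-0.06,0,-3,0,0,0,0.95],
    [-0.12,0,-6,0,0,0,0.95],
    [-0.2,0,-10,0,0,0,0.95],
    [-0.28,0,-14,0,0,0,0.95],
    [-0.32,0,-16,0,0,0,0.95],
    [-0.32,0,-16,0,0,0,0.95],
  ],
)

```text
time: 11.85
tool_pos: [0.4782, 0.0064, 0.2616]
tool_rot: [-2.956, 0.511, 1.821]
contact_force: [0.3, 0.6, -0.6]
opening: 0.0875
grip_force: 0.0
```

Run:
```python
from h import *
print(robot.observe()["contact_force"],robot.observe()["opening"])
for nm in("wrist","top"):
    im,d,m,T=look(nm); W=pts(d,m,T); q=W-O; h=q@n; r=np.linalg.norm(q-h[...,None]*n,axis=-1)
    f=(r<.006)&(h>.08)&(h<.11); g=(r>.0135)&(r<.0165)&(h>.075)&(h<.11); k=(r>.02)&(r<.026)&(h>.075)&(h<.105)
    for l,a in(("tip",f),("core end (92)",g),("paper end(86)",k)): print(nm,l,a.sum(),np.percentile(h[a],[10,25,50,75,90]).round(4) if a.any() else "")
    if nm=="top":
        A=np.load("top0.npz")["im"].astype(int); D=abs(im-A).max(-1)>60; D=cv2.morphologyEx(D.astype(np.uint8),cv2.MORPH_OPEN,np.ones((3,3)))
        for nn,(r0,r1,c0,c1) in dict(core=(175,205,275,302),bottle=(150,188,165,202),tape=(235,288,163,218)).items(): print(nn,"changed px",D[r0:r1,c0:c1].sum())
        save("pics/t6.png",im)
```

```text
[ 0.33254004  0.57110679 -0.5673195 ] 0.08751789562941886
wrist tip 169 [0.0993 0.0997 0.1002 0.1006 0.1011]
wrist core end (92) 368 [0.0862 0.087  0.0915 0.0923 0.0926]
wrist paper end(86) 1184 [0.0853 0.0857 0.0861 0.0866 0.0871]
top tip 18 [0.099  0.1003 0.1016 0.1029 0.1031]
top core end (92) 62 [0.0857 0.0871 0.0903 0.0937 0.0949]
top paper end(86) 151 [0.0846 0.0857 0.087  0.0884 0.0896]
core changed px 358
bottle changed px 0
tape changed px 354
```

View pics/t6.png

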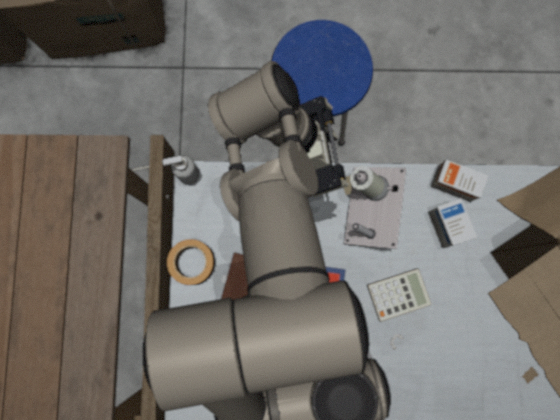

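Run:
```python
from h import *
im,d,m,T=look("scene"); W=pts(d,m,T)
f=(np.hypot(W[...,0]-.4525,W[...,1]-.109)<.022)&(W[...,2]>.01)&(W[...,2]<.1); print(f.sum(),W[f].max(0),W[f].mean(0))
print(robot.hand_in())
```

```text
521 [0.46989366 0.12432686 0.09400742] [0.44635801 0.10238531 0.0574739 ]
the job is handed in; nothing more can be done
None
```

The label roll is fully home on the brake hub, with the dogs in its notches. It is released, the other things on the bench were left standing where they were, and the job is handed in after about 12 s of the 59 s allowed.

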